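# Refit the slatted grate in the scraping tray

## Robot

A 6-joint arm with a two-finger parallel gripper is mounted at the origin on the work surface. World frame = base frame: x ahead of the robot, y to its left, z up, the work surface at z = 0. Lengths are in mm, angles in rad, forces in N, time in s.
With the tool pointing down it reaches from about 275 to 750 mm from the base axis. Payload 10.2 kg.
Tool frame: the origin (TCP) lies at the very end of the fingers, on their centre line; the grasp point (between the pads) lies 19 mm behind it; z points along the fingers, x is the direction in which the jaws open and shut, and the axes are right-handed (so a half turn about z gives the same grasp; the last joint's range is limited). The gripper opens to 85 mm and grips with 20 to 120 N. Pads are 22 mm wide; open, the fingers measure 114 mm over their backs; the gripper's body (76 mm by 85 mm) begins 54 mm behind the grasp point. The pads swing forward as they close: fully open they stand 13 mm farther back than shut.
Start: joints at [-1.57, 0.313, 1.498, -0, 1.331, -0.223], TCP at [116.503, -511.916, 231.294] pointing down, gripper open.
Joint ranges: [-2.94, 2.94], [-0.97, 2.17], [0.19, 2.56], [-1.23, 4.37], [0.02, 3.11], [-2.88, 2.88]. Speed limits (rad/s): [2.39, 2.39, 3.01, 3.14, 3.14, 3.14].

## Interface

Orientations are given as a unit quaternion [w, x, y, z].
In Python, from rig import ctrl, cams gives the robot as it stands.
- The arm moves only by the tool play_rows, never from a script. Its argument "steps" is a list of rows, each a list of 2 entries, a list of its own where there are three numbers: the shift along the tool's x, y, z normalised to -1 to 1, where 1 is 0.75 m, then the turn, a rotation vector about the tool's x, y, z normalised to -1 to 1, where 1 is 45 degrees. A call has 1 to 20 rows; each row shifts and turns the commanded pose from where the row before left it, along the tool's axes as they then stand; what a row does not reach is not made up. A row lasts 1/10 s, in which the tool goes at most 50 mm and 8.59 degrees, less where a joint would pass 70% of its speed; a pose out of reach is approached as far as the arm can. A call with a number of a shift or a turn outside -1 to 1 is refused whole. A call with a gripper value outside its range is refused whole. "grip" is the closure, from 0 (fully open) to 1 (shut), set as the call begins (left out, the last holds). The fingers move at their own pace and stop on an object; "squeeze" is the grip in N (left out, the last holds). Time passes only in rows, so rows that do not move let the fingers close. It gives the time, the measured TCP pose, the force and the opening at its end, in the units of the state.
- ctrl.sense(): the state, without advancing time (a new reading comes with each control period).
- cams.capture(name): name is "scene" or "side" or "wrist"; returns the picture (480x640x3 uint8, red, green, blue); there is no depth.
- cams.camera_info(name): a dict with "fx", "fy", "cx", "cy" (pixels), "xyz" and "attitude" of the camera in the world. Camera axes: x right, y up, looking along -z (the intrinsics and any distortion apply to the point x, -y, -z); pixel columns grow to the right and rows downward; lengths in mm; the calibration is good to about 2 mm. The wrist camera is an equidistant fisheye: a pixel r from the principal point sees the ray r / f radians off the axis. A picture is of the moment at which its call begins: read the wrist's pose just before it. camera_info takes no time and is no camera call; for the wrist camera it gives the pose at the moment of the call.
- ctrl.finish_job(): hands the job in, once; it reports no verdict.
Trained networks look in the newest picture that a camera, given by its name, has taken for a name from the list of things; names that differ only in an ending like _2 or _b are one class to them, and where a whole thing is asked for, a point or a joint stands for the part that bears it (a point fixed in the world has none). Each returns a list of dicts, best first, with "p" (0 to 1); they miss things now and then, are a little off and sometimes report something else, mostly with a low value. They report only what shows in the picture. A call takes as long as a camera call.
- cams.search_frame(camera, thing): "rect" ([centre column, centre row, width, height] in pixels, round what is visible of it).
- cams.tip_of(camera, thing): "pixel" ([column, row] in pixels: a listed point, or the origin of a listed thing).
The state is a dict: "time_s": time; "joints": joint angles; "dq": joint speeds; "tau": joint torques, N m; "eef_pos": TCP position; "ee_rot": TCP orientation; "force": force on the tool from outside, world axes, zero at the start; "wrist_torque": the same for the moment, N m; "grip_width": opening from 0.0 (shut) to 1.0 (fully open).
Only numpy, scipy, OpenCV 4.12 (cv2) and the standard library are available. Lean on these libraries where they do the work, as an engineer would, in place of code of your own. Each camera call takes 0.05 s, during which the arm holds its last target.

## Task

Put the slatted wooden grate back into the sheet-metal tray: hold it by its grip bar, tilt it so that its end nearer the robot goes down and hook that end under the tray's overhanging lip, then lower the other end, without letting it drop, until the grate lies flat on the ledges inside the rim, and let go. Leave the solid wooden board with the same kind of grip where it lies.

Things in the scene. Friction and masses are not known exactly. Their poses are not given: they have to be found in the camera images.
- grate_grip (a point): Slatted grate (loose, 0.25-0.5 kg): pale wood, 180 (x) by 120 (y) by 8 mm thick, five slats along x with gaps, same either way round, flat on the table at the start. An upright solid grip bar stands on its middle: 60 mm long along y, 14 thick along x, 40 tall; pinch it from above. This point: centre of the bar, 28 mm above the grate's underside; z is up out of the grate.
- tray_seat (a point): Open sheet-metal tray (fixed), outside 206 (x) by 158 mm (y). This point: centre of the recess, at the height of the ledges (30 mm above the table); x points away from the lip and roughly from the robot, z up. Recess 198 mm long (x -99 to 99), 150 wide; a ledge 30 mm wide along each end carries the grate; the walls, 4 mm thick, rise 24 mm above the ledges.
- tray_lip (a point): Middle of the lower free edge of the tray's lip, a lighter 4 mm flange along the tray's end nearest the robot that overhangs the recess by 30 mm over its whole width, 24 mm above the ledge; axes as the tray's. Seated, the grate's end reaches 12 to 30 mm under it. The grate cannot go in flat; tilted 10 to 25 degrees it does.
- board_grip (a point): Solid board (loose), not to be moved: pale wood without slats, 150 (x) by 110 (y) by 8 mm thick, with the same kind of grip bar. This point: centre of its bar, 28 mm above its underside. It lies flat on the table; grate and board may swap places.

How it is judged:
By the outcome, as a careful person would: the job done as asked, in the order asked, and still so for the second after the job is handed in, with the robot touching nothing.
It also fails if it takes over 40 s, if anything falls off the work surface, if the arm or the gripper's body presses on something with over 40 N, if the wrist force passes 120 N, or if a joint passes its speed limit or range.

## Working session

There is one attempt and no reset: what is moved stays moved. The work goes in short steps, Python scripts to look and compute and a tool call to move; the robot and the scene stay as the last step left them, time stands still between calls to the robot, and variables do not carry over. Pictures are saved under pics/ and viewed, and the job is handed in when it is done.

Besides the shell and the picture viewer there is one more tool, called after ">>>" by a JSON object that holds its "name" and its "arguments". play_rows: Moves the arm, as the interface text tells. Its arguments: {"type":"object","properties":{"steps":{"type":"array"},"grip":{"type":"number"},"squeeze":{"type":"number"}},"required":["steps"]}

```bash
ls; mkdir -p pics
python3 - <<'E'
from rig import ctrl, cams
import cv2
s=ctrl.sense(); print(s)
for n in ("scene","side","wrist"):
    i=cams.camera_info(n); print(n,i)
    im=cams.capture(n); cv2.imwrite(f"pics/{n}0.png",im[:,:,::-1])
    for t in ("grate_grip","tray_seat","tray_lip","board_grip"):
        print(t,cams.tip_of(n,t)[:3], cams.search_frame(n,t)[:2])
E
```

```text
pics
{'time_s': 0.0, 'joints': array([-1.57039053e+00,  3.13447564e-01,  1.49844705e+00, -4.92216950e-05,
        1.33097906e+00, -2.23447075e-01]), 'dq': array([ 1.62949631e-03, -1.99545410e-03,  9.90219787e-04, -1.96020569e-03,
        1.84684782e-04, -5.69320290e-05]), 'tau': array([-1.37128634e-03, -4.12269902e+01, -2.59744906e+01, -2.67745327e-04,
        4.13768328e-03,  2.03623166e-06]), 'eef_pos': array([ 116.49542561, -511.64700574,  230.73256417]), 'ee_rot': array([-4.85586404e-04,  7.81664546e-01, -6.23698747e-01, -4.18371367e-04]), 'force': array([ 0.02464169, -1.12034992,  0.94287793]), 'wrist_torque': array([ 0.0170497 ,  0.02948112, -0.01126814]), 'grip_width': 0.9989927256349895}
scene {'fx': 563.6185751839477, 'fy': 563.6185751839477, 'cx': 330.91052534464086, 'cy': 240.2085707473757, 'xyz': array([ 922.4186194 , -499.17053555,  787.9095196 ]), 'attitude': array([0.87230263, 0.32584631, 0.12198131, 0.34355912])}
grate_grip [{'pixel': [338.4, 301.9], 'p': 0.84}] []
tray_seat [{'pixel': [449.4, 195.1], 'p': 0.69}] [{'rect': [449.2, 198.0, 134.7, 114.0], 'p': 0.95}]
tra
[... 484 characters left out ...]
] [{'rect': [299.4, 249.7, 111.1, 57.3], 'p': 0.78}]
tray_seat [{'pixel': [271.4, 418.2], 'p': 0.58}, {'pixel': [379.6, 167.9], 'p': 0.17}] [{'rect': [270.2, 411.4, 184.7, 135.9], 'p': 0.66}]
tray_lip [{'pixel': [319.2, 434.1], 'p': 0.58}] [{'rect': [267.9, 410.0, 181.3, 135.2], 'p': 0.58}]
board_grip [{'pixel': [380.9, 168.2], 'p': 0.8}] [{'rect': [381.9, 181.3, 89.9, 55.6], 'p': 0.93}]
wrist {'fx': 371.64829954431775, 'fy': 371.64829954431775, 'cx': 327.77497618132304, 'cy': 244.26837010795848, 'xyz': array([ 188.77069378, -495.43940011,  373.69136548]), 'attitude': array([ 0.77324177, -0.11460064,  0.09099348, -0.61699599])}
grate_grip [] []
tray_seat [] []
tray_lip [] []
board_grip [] []
```

View pics/scene0.png

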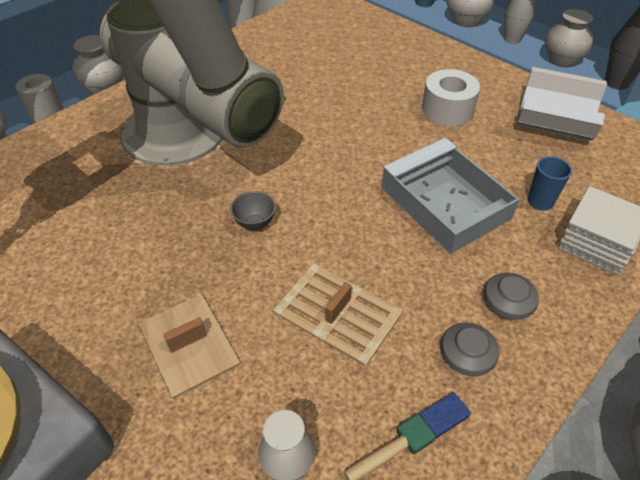

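View pics/side0.png

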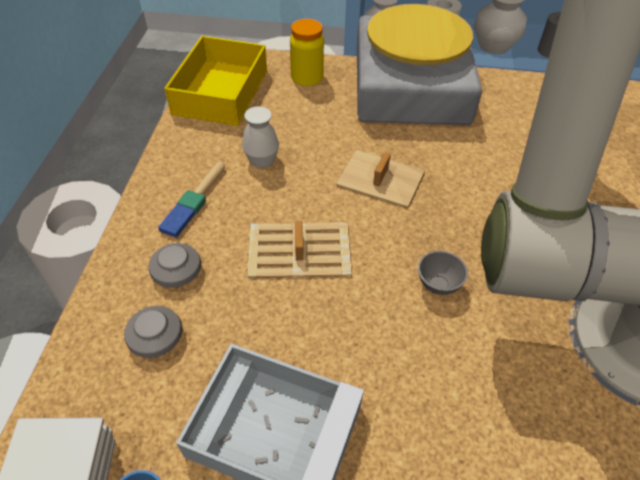

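View pics/wrist0.png

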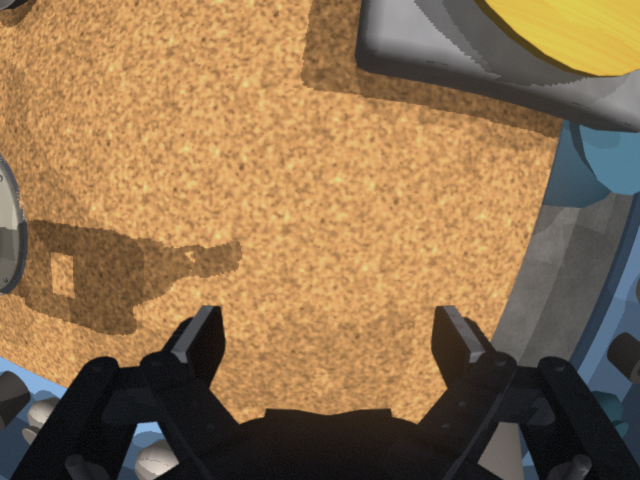

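```bash
cat > h.py <<'E'
import numpy as np
from scipy.spatial.transform import Rotation as R
from scipy.optimize import least_squares
C={'scene':dict(f=563.6185751839477,cx=330.91052534464086,cy=240.2085707473757,xyz=np.array([922.4186194,-499.17053555,787.9095196]),q=[0.87230263,0.32584631,0.12198131,0.34355912]),
'side':dict(f=560.4907039590436,cx=321.3512630901599,cy=244.09345114570075,xyz=np.array([469.16544434,519.4151876,788.26640798]),q=[-0.0653067,-0.01586651,0.33793101,0.9387683])}
def rm(q): return R.from_quat(q,scalar_first=True)
def proj(n,P):
    c=C[n]; p=rm(c['q']).inv().apply(np.atleast_2d(P)-c['xyz'])
    return np.c_[c['cx']+c['f']*p[:,0]/-p[:,2], c['cy']-c['f']*p[:,1]/-p[:,2]]
def tri(px):
    return least_squares(lambda P:np.concatenate([proj(n,P)[0]-p for n,p in px.items()]),[450,0,30])
E
python3 - <<'E'
from h import *
import cv2
for nm,a,b in [("grate",[338.4,301.9],[297.4,240.8]),("seat",[449.4,195.1],[271.4,418.2]),("lip",[428.2,162.4],[319.2,434.1]),("board",[187.3,334.1],[380.9,168.2])]:
    r=tri({'scene':a,'side':b}); print(nm,r.x.round(1),r.fun.round(1))
for n,(x,y,w,h),o in [("scene",(260,255,160,115),"g1"),("side",(235,205,130,90),"g2"),("scene",(370,130,160,120),"t1"),("side",(170,335,200,145),"t2")]:
    im=cv2.imread(f"pics/{n}0.png")[y:y+h,x:x+w]; k=min(800//w,600//h)
    cv2.imwrite(f"pics/{o}.png",cv2.resize(im,None,fx=k,fy=k,interpolation=cv2.INTER_CUBIC)); print(o,k)
E
```

```text
grate [ 584.5 -103.4   30.6] [ 0.  0.  0. -0.]
seat [570.5 221.2  32. ] [-2.  -0.6 -1.5  0.4]
lip [500.1 243.7  57.4] [-1.7 -0.6 -1.2  0.3]
board [ 453.5 -308.4   31.9] [-0.9 -0.5 -1.2  0.6]
g1 5
g2 6
t1 5
t2 4
```

View pics/g1.png

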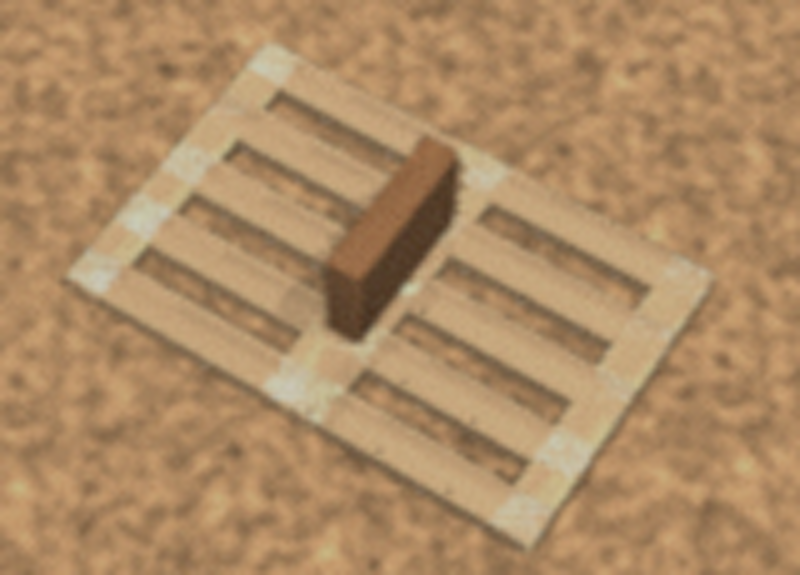

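View pics/g2.png

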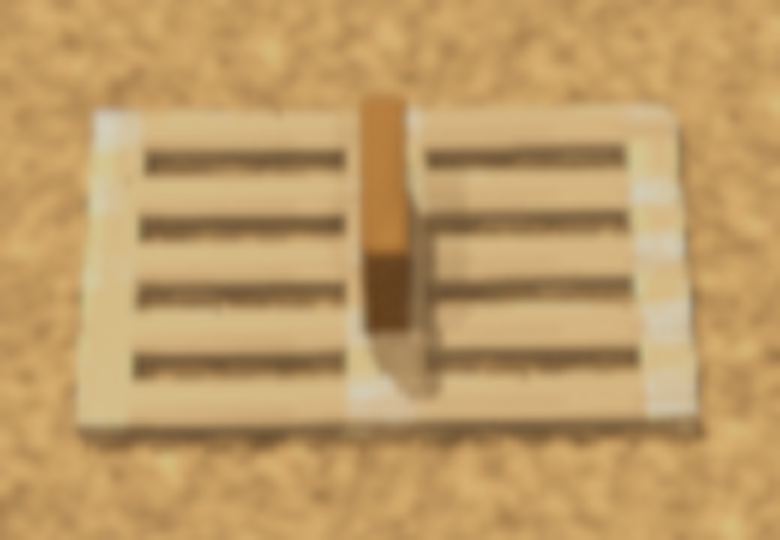

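View pics/t1.png

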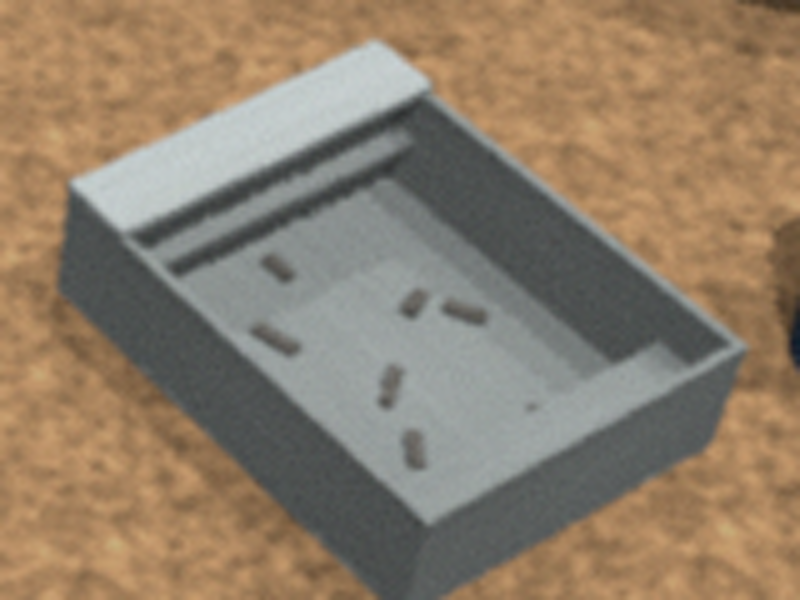

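View pics/t2.png

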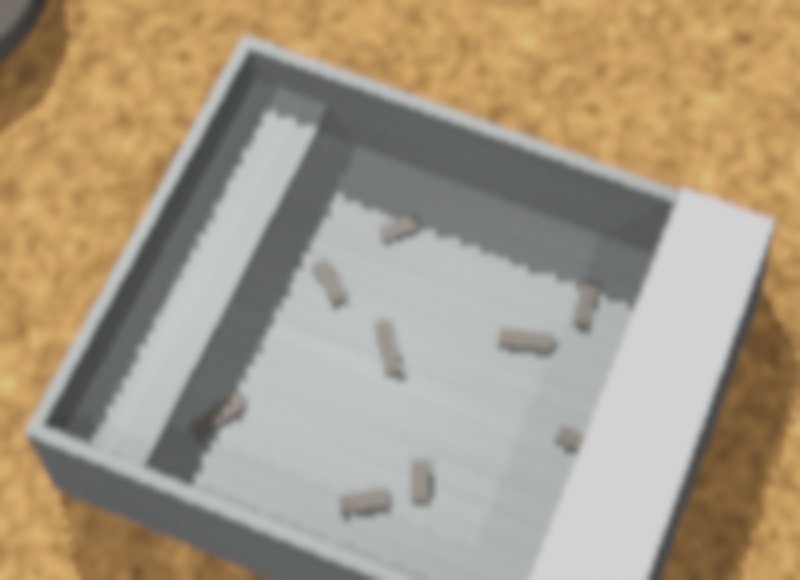

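```bash
cat > fit.py <<'E'
from h import *
import itertools
def fit(model, obs, x0, free_z=True):
    # obs: {cam: [(model idx, px)]}
    def f(v):
        out=[]
        P=R.from_euler('z',v[3]).apply(model)+[v[0],v[1],v[2]]
        for n,l in obs.items():
            for i,p in l: out.append(proj(n,P[i])[0]-p)
        return np.concatenate(out)
    return least_squares(f,x0,loss='soft_l1')
if __name__=="__main__":
    g=np.array([[-90,-60,8],[90,-60,8],[90,60,8],[-90,60,8]],float)
    og={'scene':[(3,(314.4,263.4)),(2,(402.6,310)),(1,(366,364.5)),(0,(273.6,310.6))],
        'side':[(1,(250.8,223.3)),(0,(347.7,223)),(3,(351.2,274.2)),(2,(248.3,276.0))]}
    r=fit(g,og,[584,-103,0,0]); print('grate',r.x.round(3),r.fun.round(1))
    t=np.array([[-103,79,58],[-103,-79,58],[-69,79,58],[-69,-79,58],[103,79,54],[103,-79,54]],float)
    ot={'scene':[(0,(445.4,138)),(1,(384,166.6)),(2,(456,146.6)),(3,(395.6,177)),(4,(519.4,199.4)),(5,(455.4,234.4))],
        'side':[(5,(231.3,345)),(4,(178,442.5)),(1,(363.8,389.5)),(3,(340.8,382.5))]}
    for n in (None,'scene','side'):
        for m,o,x,l in ((g,og,[584,-103,0,0],'grate'),(t,ot,[570,221,0,-.3],'tray')):
            oo=o if n is None else {n:o[n]}
            r=fit(m,oo,x); print(l,n,r.x.round(3),np.abs(r.fun).max().round(2))
            if n is None:print(r.fun.round(1))
E
python3 fit.py
```

```text
grate [ 5.83333e+02 -1.04867e+02 -5.45000e-01  1.65000e-01] [-1.7 -0.8 -0.2  0.1 -1.   0.1 -2.2 -0.6 -1.   0.8 -1.2 -0.2 -0.5  0.4
 -2.   0.3]
grate None [ 5.83333e+02 -1.04867e+02 -5.45000e-01  1.65000e-01] 2.17
[-1.7 -0.8 -0.2  0.1 -1.   0.1 -2.2 -0.6 -1.   0.8 -1.2 -0.2 -0.5  0.4
 -2.   0.3]
tray None [ 5.65097e+02  2.27221e+02  6.20000e-02 -2.36000e-01] 2.77
[-0.8 -0.3 -1.4 -0.5 -0.1  0.2 -2.1 -0.8 -0.9 -0.  -1.3  0.3 -0.8 -1.
 -2.8  0.8 -0.8  1.3 -0.7  0. ]
grate scene [ 5.80776e+02 -9.85520e+01 -1.12140e+01  1.66000e-01] 0.38
tray scene [ 5.64251e+02  2.33593e+02 -5.25400e+00 -2.30000e-01] 0.67
grate side [ 5.81933e+02 -1.09189e+02 -4.64800e+00  1.62000e-01] 0.57
tray side [ 5.64019e+02  2.23318e+02 -7.03300e+00 -2.29000e-01] 0.61
```

```bash
cat > plan.py <<'E'
from h import *
import sys
def rel(p,q,tp,tR):
    """shift in tool axes (units of .75m) and rotvec in tool axes (units of 45deg)"""
    r=rm(q); d=r.inv().apply(np.array(tp)-p); w=(r.inv()*tR).as_rotvec()
    return d/750, w/(np.pi/4), np.linalg.norm(d), np.degrees(np.linalg.norm(w))
def down(yaw): # tool x along yaw dir, z down
    return R.from_euler('z',yaw)*R.from_euler('x',np.pi)
def tilted(yaw,th): # near (-x) end goes down by th : rotate about -y of tray frame
    return R.from_euler('z',yaw)*R.from_euler('y',-th)*R.from_euler('x',np.pi)
E
python3 - <<'E'
from plan import *
from rig import ctrl
s=ctrl.sense(); p,q=s['eef_pos'],s['ee_rot']
print(s['time_s'],p,rm(q).as_matrix().round(3))
for y in (.165,.165+np.pi): 
    d=rel(p,q,[583.3,-104.9,231],down(y)); print(y,[np.round(v,4) for v in d])
E
```

```text
1.35 [ 116.50497712 -511.91115761  231.27572386] [[ 0.222 -0.975 -0.   ]
 [-0.975 -0.222  0.   ]
 [-0.    -0.    -1.   ]]
0.165 [array([-3.910e-01, -7.273e-01,  4.000e-04]), array([-0.    ,  0.    , -1.9251]), np.float64(619.3188), np.float64(86.6311)]
3.306592653589793 [array([-3.910e-01, -7.273e-01,  4.000e-04]), array([0.    , 0.    , 2.0749]), np.float64(619.3188), np.float64(93.3689)]
```

>>> {"name": "play_rows", "arguments": {"steps": [[[-0.0244,-0.0455,0],[0,0,0]],[[-0.0244,-0.0455,0],[0,0,0]],[[-0.0244,-0.0455,0],[0,0,0]],[[-0.0244,-0.0455,0],[0,0,0]],[[-0.0244,-0.0455,0],[0,0,0]],[[-0.0244,-0.0455,0],[0,0,0]],[[-0.0244,-0.0455,0],[0,0,0]],[[-0.0244,-0.0455,0],[0,0,0]],[[-0.0244,-0.0455,0],[0,0,0]],[[-0.0244,-0.0455,0],[0,0,0]],[[-0.0244,-0.0455,0],[0,0,0]],[[-0.0244,-0.0455,0],[0,0,0]],[[-0.0244,-0.0455,0],[0,0,0]],[[-0.0244,-0.0455,0],[0,0,0]],[[-0.0244,-0.0455,0],[0,0,0]],[[-0.0244,-0.0455,0],[0,0,0]],[[0,0,0],[0,0,-0.1]],[[0,0,0],[0,0,-0.16]],[[0,0,0],[0,0,-0.16]],[[0,0,0],[0,0,-0.16]]], "grip": 0}}

```text
time_s: 3.35
eef_pos: [583.9, -105.1, 231.2]
ee_rot: [0.0, 0.903, -0.429, -0.0]
force: [0.1, -0.2, -0.3]
grip_width: 1.001
```

>>> {"name": "play_rows", "arguments": {"steps": [[[0,0,0],[0,0,-0.16]],[[0,0,0],[0,0,-0.16]],[[0,0,0],[0,0,-0.16]],[[0,0,0],[0,0,-0.16]],[[0,0,0],[0,0,-0.16]],[[0,0,0],[0,0,-0.16]],[[0,0,0],[0,0,-0.16]],[[0,0,0],[0,0,-0.16]],[[0,0,0],[0,0,-0.065]],[[0,0,0],[0,0,0]]]}}

```text
time_s: 4.35
eef_pos: [583.9, -105.2, 231.2]
ee_rot: [-0.0, 0.997, 0.082, -0.0]
force: [-0.1, -0.1, -0.2]
grip_width: 0.998
```

Run:
```python
from plan import *
from rig import ctrl,cams
import cv2
s=ctrl.sense(); p,q=s['eef_pos'],s['ee_rot']
print(s['time_s'],p,s['joints'].round(3),rm(q).as_matrix().round(3))
i=cams.camera_info('wrist'); print(i)
im=cams.capture('wrist'); cv2.imwrite('pics/w1.png',im[:,:,::-1])
t=cams.tip_of('wrist','grate_grip'); print(t)
def ray(px):
    d=np.array([px[0]-i['cx'],-(px[1]-i['cy'])])/i['fx']; r=np.linalg.norm(d)
    v=np.r_[d/r*np.sin(r),-np.cos(r)]; return rm(i['attitude']).apply(v)
for k in t:
    v=ray(k['pixel']); print(i['xyz']+v*(28-i['xyz'][2])/v[2])
np.save('winfo.npy',i,allow_pickle=True)
```

```text
4.35 [ 583.90504757 -105.23157619  231.22386202] [-0.376  0.466  1.279  0.     1.398 -0.541] [[ 0.986  0.164 -0.   ]
 [ 0.164 -0.986  0.   ]
 [-0.    -0.    -1.   ]]
{'fx': 371.64829954431775, 'fy': 371.64829954431775, 'cx': 327.77497618132304, 'cy': 244.26837010795848, 'xyz': array([572.32474479, -32.51447306, 373.63748374]), 'attitude': array([ 0.98585213, -0.14586053, -0.01172798,  0.08174807])}
[{'pixel': [330.6, 213.2], 'p': 0.98}]
[ 586.85816732 -104.82095144   28.        ]
```

View pics/w1.png

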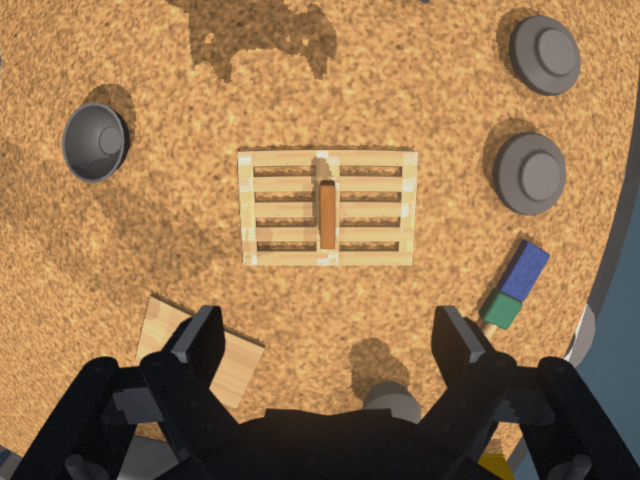

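>>> {"name": "play_rows", "arguments": {"steps": [[[0.0015,0,0.035],[0,0,0]],[[0,0,0.05],[0,0,0]],[[0,0,0.05],[0,0,0]],[[0,0,0.05],[0,0,0]],[[0,0,0.04],[0,0,0]],[[0,0,0.03],[0,0,0]],[[0,0,0.02],[0,0,0]],[[0,0,0.017],[0,0,0]],[[0,0,0],[0,0,0]]]}}

```text
time_s: 5.35
eef_pos: [584.5, -104.9, 11.2]
ee_rot: [-0.0, 0.997, 0.082, -0.001]
force: [-1.2, 0.4, 0.6]
grip_width: 1.003
```

>>> {"name": "play_rows", "arguments": {"steps": [[[0,0,0],[0,0,0]],[[0,0,0],[0,0,0]],[[0,0,0],[0,0,0]],[[0,0,0],[0,0,0]],[[0,0,0],[0,0,0]],[[0,0,0],[0,0,0]],[[0,0,0],[0,0,0]],[[0,0,0],[0,0,0]]], "grip": 1, "squeeze": 60}}

```text
time_s: 6.15
eef_pos: [585.2, -105.2, 12.8]
ee_rot: [0.0, 0.997, 0.082, 0.0]
force: [-3.0, 0.2, 5.0]
grip_width: 0.155
```

>>> {"name": "play_rows", "arguments": {"steps": [[[0,0,-0.01],[0,0,0]],[[0,0,-0.02],[0,0,0]],[[0,0,-0.03],[0,0,0]],[[0,0,-0.04],[0,0,0]],[[0,0,-0.04],[0,0,0]],[[0,0,-0.04],[0,0,0]],[[0,0,-0.02],[0,0,0]],[[0,0,0],[0,0,0]],[[0,0,0],[0,0,0]]]}}

```text
time_s: 7.05
eef_pos: [584.6, -104.9, 161.8]
ee_rot: [-0.0, 0.997, 0.082, -0.0]
force: [0.1, 0.2, -5.1]
grip_width: 0.156
```

Run:
```python
from plan import *
from rig import ctrl,cams
import cv2
for n in ('wrist','side'):
    cv2.imwrite(f'pics/{n}2.png',cams.capture(n)[:,:,::-1])
s=ctrl.sense(); p,q=s['eef_pos'],s['ee_rot']
print(s['time_s'],p,s['force'])
```

```text
7.15 [ 584.37285799 -104.81834911  160.9752206 ] [ 0.04963759  0.66406979 -4.49933521]
```

View pics/wrist2.png

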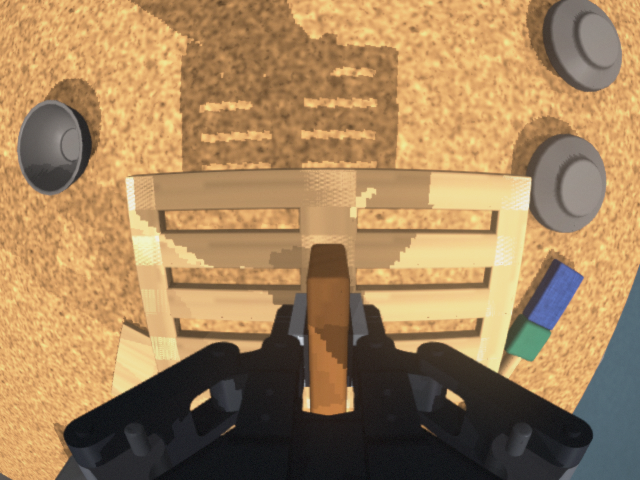

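View pics/side2.png

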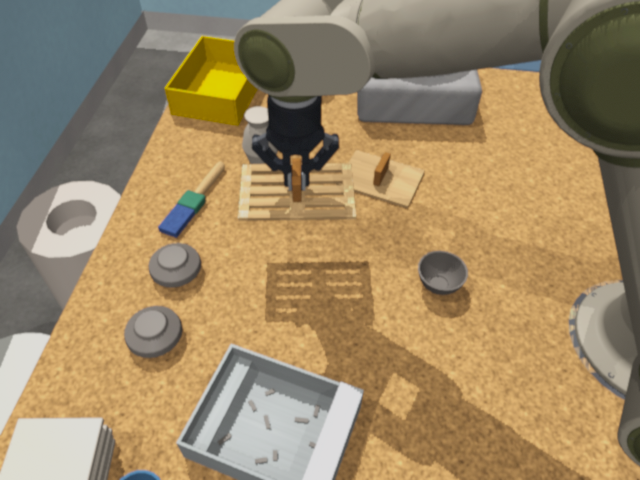

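```bash
cat > tgt.py <<'E'
from plan import *
T0=np.array([565.1,227.2,30.]); YAW=-0.236; H=12.5
def tcp(xe,ze,th,y=0):
    u=np.array([np.cos(th),0,np.sin(th)]); n=np.array([-np.sin(th),0,np.cos(th)])
    return T0+R.from_euler('z',YAW).apply(np.array([xe,y,ze])+90*u+H*n)
E
python3 - <<'E'
from tgt import *
from rig import ctrl
s=ctrl.sense(); p,q=s['eef_pos'],s['ee_rot']; print(s['time_s'],p)
th=np.radians(18)
a=tcp(-58,60,th); b=tcp(-58,4,th); print(a,b,tcp(-89,4,th),tcp(-89,0,0))
print([np.round(v,4) for v in rel(p,q,[a[0],a[1],165],down(YAW))])
E
```

```text
7.15 [ 584.37285799 -104.81834911  160.9752206 ]
[588.17453665 221.65100587 129.69973595] [588.17453665 221.65100587  73.69973595] [558.03382527 228.89928275  73.69973595] [566.07228101 226.96618462  42.5       ]
[array([ 0.0764, -0.4286, -0.005 ]), array([-0.0011,  0.0031,  0.5104]), np.float64(326.5163), np.float64(22.9668)]
```

>>> {"name": "play_rows", "arguments": {"steps": [[[0.0032,-0.018,-0.0005],[0,0,0]],[[0.0064,-0.0357,-0.0005],[0,0,0]],[[0.0064,-0.0357,-0.0005],[0,0,0]],[[0.0064,-0.0357,-0.0005],[0,0,0]],[[0.0064,-0.0357,-0.0005],[0,0,0]],[[0.0064,-0.0357,-0.0005],[0,0,0]],[[0.0064,-0.0357,-0.0005],[0,0,0]],[[0.0064,-0.0357,-0.0005],[0,0,0]],[[0.0064,-0.0357,-0.0005],[0,0,0]],[[0.0064,-0.0357,-0.0005],[0,0,0]],[[0.0064,-0.0357,-0.0005],[0,0,0]],[[0.0064,-0.0357,-0.0005],[0,0,0]],[[0.0032,-0.018,0],[0,0,0]],[[0,0,0],[0,0,0]]]}}

```text
time_s: 8.55
eef_pos: [588.3, 223.5, 166.1]
ee_rot: [-0.0, 0.997, 0.084, -0.001]
force: [0.0, -0.2, -5.0]
grip_width: 0.154
```

>>> {"name": "play_rows", "arguments": {"steps": [[[0,0,0],[0,0,0.1]],[[0,0,0],[0,0,0.1]],[[0,0,0],[0,0,0.1]],[[0,0,0],[0,0,0.1]],[[0,0,0],[0,0,0.11]],[[0,0,0],[0,0.08,0]],[[0,0,0],[0,0.08,0]],[[0,0,0],[0,0.08,0]],[[0,0,0],[0,0.08,0]],[[0,0,0],[0,0.08,0]],[[0,0,0],[0,0,0]],[[0,0,0],[0,0,0]]]}}

```text
time_s: 9.75
eef_pos: [588.9, 221.0, 166.7]
ee_rot: [0.019, 0.981, -0.116, 0.154]
force: [0.3, 0.4, -4.2]
grip_width: 0.158
```

Run:
```python
from tgt import *
from rig import ctrl,cams
import cv2
for n in ('scene','side'):
    cv2.imwrite(f'pics/{n}3.png',cams.capture(n)[:,:,::-1])
s=ctrl.sense(); p,q=s['eef_pos'],s['ee_rot']
th=np.radians(18)
print(s['time_s'],p,s['force'],s['joints'].round(3))
print([np.round(v,4) for v in rel(p,q,tcp(-58,60,th),tilted(YAW,th))])
print([np.round(v,4) for v in rel(p,q,tcp(-58,5,th),tilted(YAW,th))])
```

```text
9.85 [589.43953339 221.04365055 166.82533594] [ 0.30849812  0.68219497 -4.82196852] [ 0.23   0.47   1.478 -0.175  0.919  0.554]
[array([-0.017 , -0.0004,  0.0465]), array([ 0.0002,  0.0013, -0.0006]), np.float64(37.1521), np.float64(0.0637)]
[array([-0.0396, -0.0004,  0.1163]), array([ 0.0002,  0.0013, -0.0006]), np.float64(92.1363), np.float64(0.0637)]
```

View pics/scene3.png

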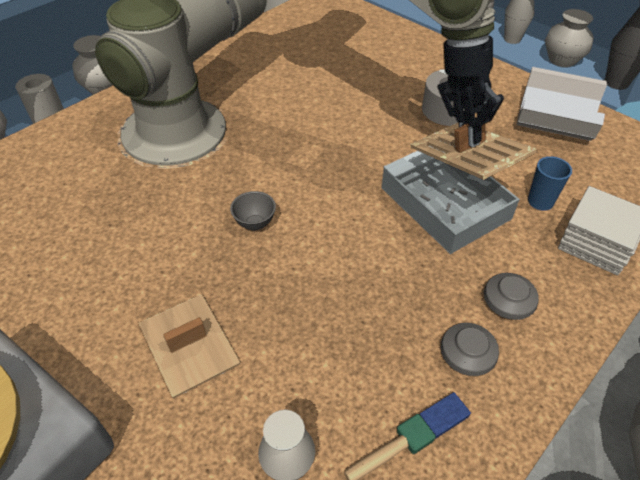

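View pics/side3.png

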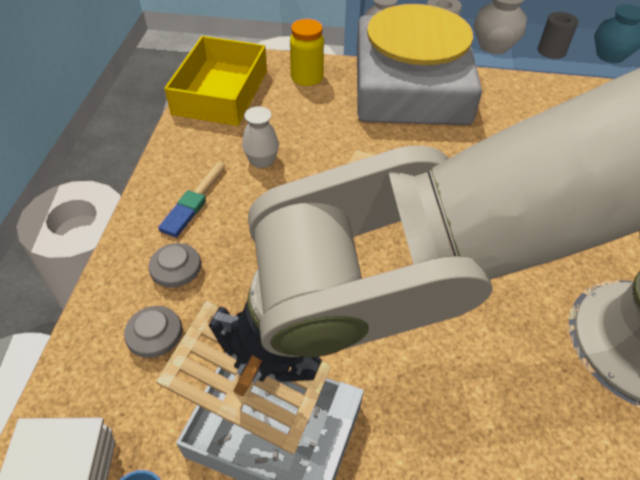

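```bash
cat > ov.py <<'E'
from tgt import *
import cv2,sys
def overlay(tag,p,q,crops):
    r=rm(q)*R.from_euler('x',np.pi)
    g=np.array([[-90,-60,8],[90,-60,8],[90,60,8],[-90,60,8]],float)-[0,0,H]
    G=r.apply(g)+p
    t=R.from_euler('z',YAW).apply(np.array([[-103,79,28],[-103,-79,28],[-69,-79,28],[-69,79,28],[103,79,24],[103,-79,24]],float))+T0
    for n,(x,y,w,h) in crops.items():
        im=cv2.imread(f'pics/{n}{tag}.png')[y:y+h,x:x+w]; k=min(800//w,600//h)
        im=cv2.resize(im,None,fx=k,fy=k,interpolation=cv2.INTER_CUBIC)
        for P,c in ((G,(0,0,255)),(t[:4],(255,0,0)),(t[[3,4,5,2]],(255,0,0))):
            pts=((proj(n,P)-[x,y]+.5)*k).astype(int)
            cv2.polylines(im,[pts.reshape(-1,1,2)],True,c,1)
        cv2.imwrite(f'pics/ov_{n}{tag}.png',im)
E
python3 - <<'E'
from ov import *
from rig import ctrl
s=ctrl.sense()
overlay('3',s['eef_pos'],s['ee_rot'],{'scene':(375,100,160,150),'side':(140,290,240,190)})
a=cv2.imread('pics/ov_scene3.png');b=cv2.imread('pics/ov_side3.png');print(a.shape,b.shape)
E
```

```text
(600, 640, 3) (570, 720, 3)
```

View pics/ov_scene3.png

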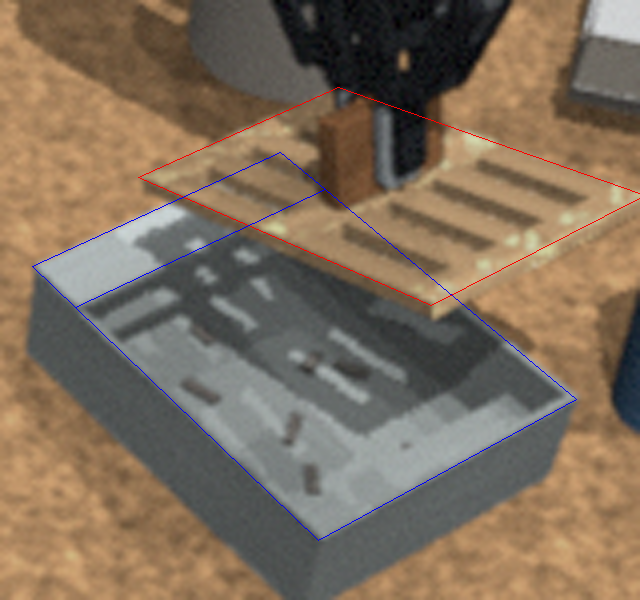

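View pics/ov_side3.png

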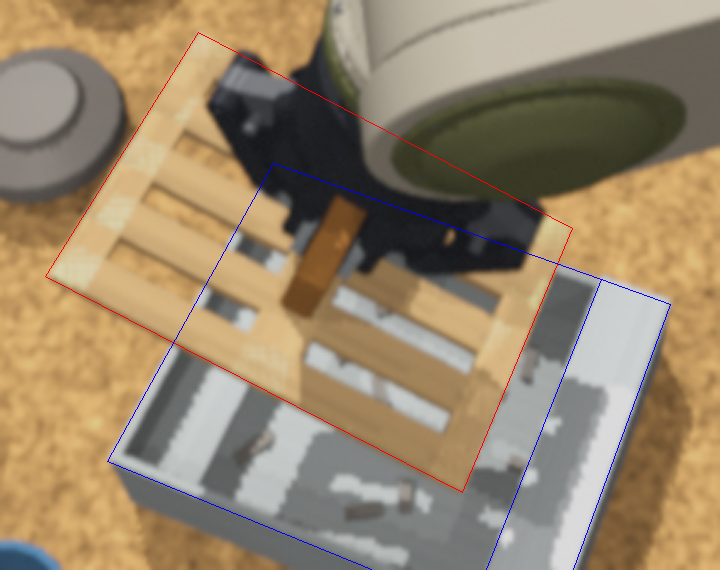

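>>> {"name": "play_rows", "arguments": {"steps": [[[-0.003,-0.0004,0.0063],[0,0,0]],[[-0.0055,0,0.0164],[0,0,0]],[[-0.0055,0,0.0164],[0,0,0]],[[-0.0055,0,0.0164],[0,0,0]],[[-0.0055,0,0.0164],[0,0,0]],[[-0.004,0,0.012],[0,0,0]],[[-0.004,0,0.012],[0,0,0]],[[-0.003,0,0.009],[0,0,0]],[[-0.002,0,0.006],[0,0,0]],[[-0.0015,0,0.0045],[0,0,0]],[[0,0,0],[0,0,0]],[[0,0,0],[0,0,0]]]}}

```text
time_s: 11.05
eef_pos: [587.9, 222.2, 75.7]
ee_rot: [0.018, 0.981, -0.116, 0.156]
force: [-0.2, 0.6, -5.2]
grip_width: 0.153
```

Run:
```python
from ov import *
from rig import ctrl,cams
for n in ('scene','side'):
    cv2.imwrite(f'pics/{n}4.png',cams.capture(n)[:,:,::-1])
s=ctrl.sense(); p,q=s['eef_pos'],s['ee_rot']
th=np.radians(18)
print(s['time_s'],p,s['force'])
print([np.round(v,4) for v in rel(p,q,tcp(-58,5,th),tilted(YAW,th))])
print([np.round(v,4) for v in rel(p,q,tcp(-89,5,th),tilted(YAW,th))])
overlay('4',s['eef_pos'],s['ee_rot'],{'scene':(375,100,160,150),'side':(140,290,240,190)})
```

```text
11.15 [587.95296359 222.2650442   75.7970031 ] [-0.13923398  0.75607531 -4.91682616]
[array([0.    , 0.0007, 0.0015]), array([-0.0006, -0.001 ,  0.0003]), np.float64(1.2768), np.float64(0.0531)]
[array([-0.0393,  0.0007, -0.0113]), array([-0.0006, -0.001 ,  0.0003]), np.float64(30.6655), np.float64(0.0531)]
```

View pics/ov_scene4.png

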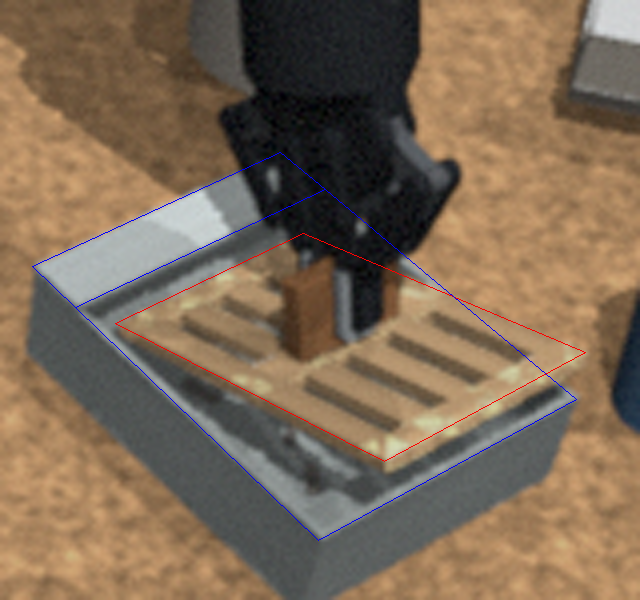

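View pics/ov_side4.png

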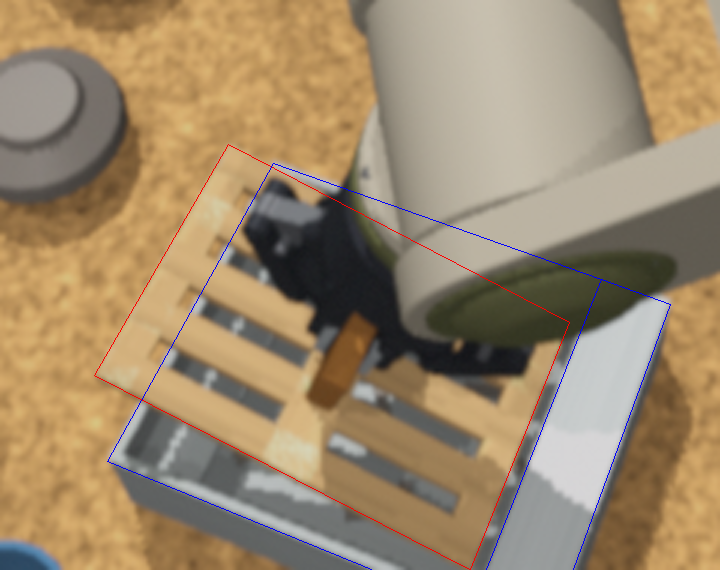

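>>> {"name": "play_rows", "arguments": {"steps": [[[0,0,0.0013],[0,0,0]],[[-0.004,0.0003,-0.0013],[0,0,0]],[[-0.004,0.0004,-0.0013],[0,0,0]],[[-0.004,0,-0.0013],[0,0,0]],[[-0.004,0,-0.0013],[0,0,0]],[[-0.004,0,-0.0013],[0,0,0]],[[-0.004,0,-0.0013],[0,0,0]],[[-0.004,0,-0.0013],[0,0,0]],[[-0.004,0,-0.0013],[0,0,0]],[[-0.004,0,-0.0013],[0,0,0]],[[-0.0033,0,-0.0009],[0,0,0]],[[0,0,0],[0,0,0]],[[0,0,0],[0,0,0]]]}}

```text
time_s: 12.45
eef_pos: [557.9, 228.8, 74.3]
ee_rot: [0.018, 0.981, -0.116, 0.155]
force: [-0.3, -0.7, -3.7]
grip_width: 0.151
```

Run:
```python
from ov import *
from rig import ctrl,cams
for n in ('scene','side'):
    cv2.imwrite(f'pics/{n}5.png',cams.capture(n)[:,:,::-1])
s=ctrl.sense(); p,q=s['eef_pos'],s['ee_rot']
th=np.radians(18)
print(s['time_s'],p,s['force'],s['wrist_torque'])
print([np.round(v,4) for v in rel(p,q,tcp(-89,5,th),tilted(YAW,th))])
# lowering sequence: pivot about near end, ze 5->1, theta 18->0
N=12; q0,p0=q,p
for k in range(1,N+1):
    f=1-k/N
    P=tcp(-89.5,5*f+1*(1-f),th*f); Q=tilted(YAW,th*f).as_quat(scalar_first=True)
    d=rel(p0,q0,P,tilted(YAW,th*f)); print(np.round(d[0],4),np.round(d[1],4)); p0,q0=P,Q
overlay('5',s['eef_pos'],s['ee_rot'],{'scene':(375,100,160,150),'side':(140,290,240,190)})
```

```text
12.55 [557.94826593 228.80610556  74.31489079] [ 0.1367246   0.24903382 -4.16487457] [ 0.05380284  0.39017458 -0.02441697]
[array([ 0.0002, -0.0001, -0.0005]), array([-0.0002, -0.0002,  0.0002]), np.float64(0.4051), np.float64(0.0163)]
[-0.0001 -0.0001  0.0029] [-0.0002 -0.0335  0.0002]
[0.0003 0.     0.0036] [-0.     -0.0333  0.    ]
[ 0.0003 -0.      0.0036] [ 0.     -0.0333 -0.    ]
[ 0.0003 -0.      0.0036] [-0.     -0.0333 -0.    ]
[0.0003 0.     0.0036] [ 0.     -0.0333  0.    ]
[ 0.0003 -0.      0.0036] [-0.     -0.0333 -0.    ]
[0.0003 0.     0.0036] [ 0.     -0.0333 -0.    ]
[0.0003 0.     0.0036] [-0.     -0.0333  0.    ]
[ 0.0003 -0.      0.0036] [ 0.     -0.0333 -0.    ]
[0.0004 0.     0.0036] [ 0.     -0.0333 -0.    ]
[ 0.0004 -0.      0.0036] [-0.     -0.0333  0.    ]
[ 0.0004 -0.      0.0036] [-0.     -0.0333 -0.    ]
```

View pics/ov_scene5.png

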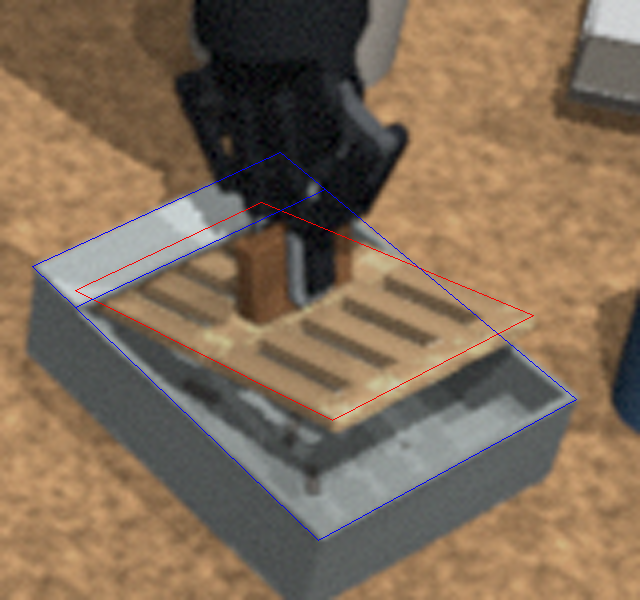

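View pics/ov_side5.png

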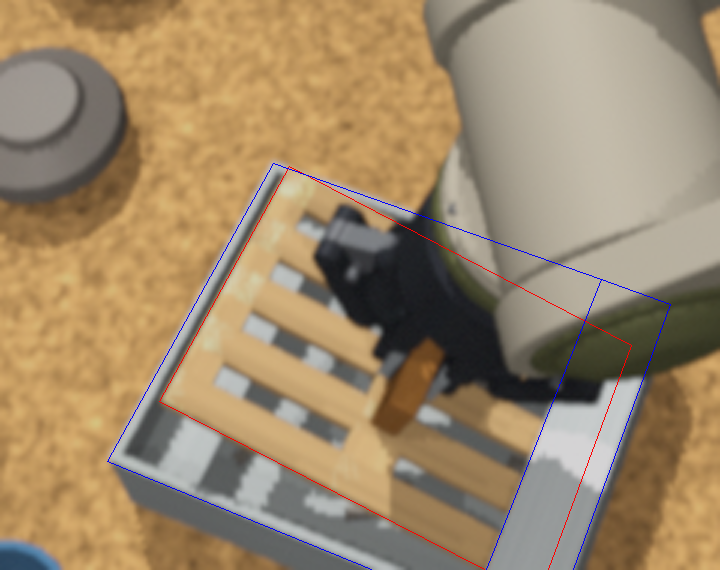

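>>> {"name": "play_rows", "arguments": {"steps": [[[0,0,0.0029],[0,-0.0335,0]],[[0.0003,0,0.0036],[0,-0.0333,0]],[[0.0003,0,0.0036],[0,-0.0333,0]],[[0.0003,0,0.0036],[0,-0.0333,0]],[[0.0003,0,0.0036],[0,-0.0333,0]],[[0.0003,0,0.0036],[0,-0.0333,0]],[[0.0003,0,0.0036],[0,-0.0333,0]],[[0.0003,0,0.0036],[0,-0.0333,0]],[[0.0003,0,0.0036],[0,-0.0333,0]],[[0,0,0],[0,0,0]]]}}

```text
time_s: 13.55
eef_pos: [564.6, 227.0, 51.0]
ee_rot: [0.005, 0.992, -0.118, 0.038]
force: [0.4, 0.3, -4.8]
grip_width: 0.157
```

>>> {"name": "play_rows", "arguments": {"steps": [[[0.0004,0,0.0036],[0,-0.0333,0]],[[0.0004,0,0.0036],[0,-0.0333,0]],[[0.0004,0,0.0036],[0,-0.0333,0]],[[0,0,0],[0,0,0]],[[0,0,0],[0,0,0]]]}}

```text
time_s: 14.05
eef_pos: [565.6, 226.9, 43.2]
ee_rot: [0.0, 0.993, -0.118, 0.0]
force: [-0.4, 0.7, -3.2]
grip_width: 0.16
```

Run:
```python
from ov import *
from rig import ctrl,cams
for n in ('scene','side'):
    cv2.imwrite(f'pics/{n}6.png',cams.capture(n)[:,:,::-1])
s=ctrl.sense(); p,q=s['eef_pos'],s['ee_rot']
print(s['time_s'],p,s['force'],s['wrist_torque'])
print([np.round(v,4) for v in rel(p,q,tcp(-89.5,0,0),tilted(YAW,0))])
overlay('6',s['eef_pos'],s['ee_rot'],{'scene':(375,100,160,150),'side':(140,290,240,190)})
```

```text
14.15 [565.4416346  227.00279862  43.36915284] [ 0.38604904  1.0286911  -4.26008727] [-0.01110125  0.03171511  0.07253588]
[array([ 0.0002, -0.0001,  0.0012]), array([ 0.0001, -0.0003,  0.0005]), np.float64(0.8847), np.float64(0.0276)]
```

View pics/ov_scene6.png

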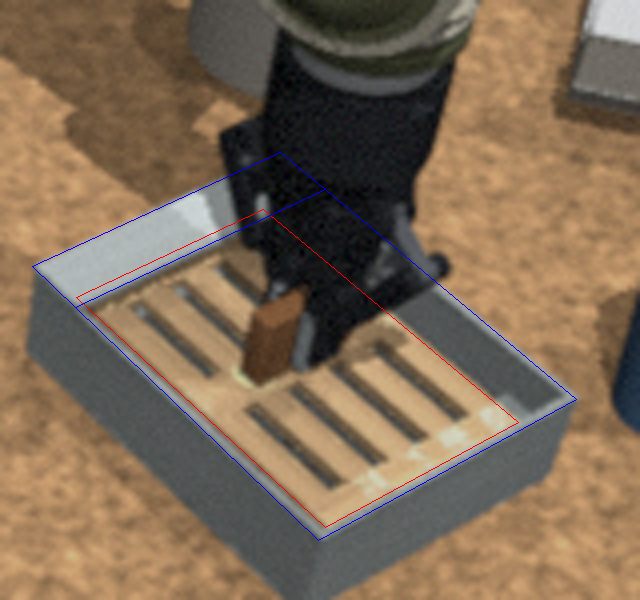

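View pics/ov_side6.png

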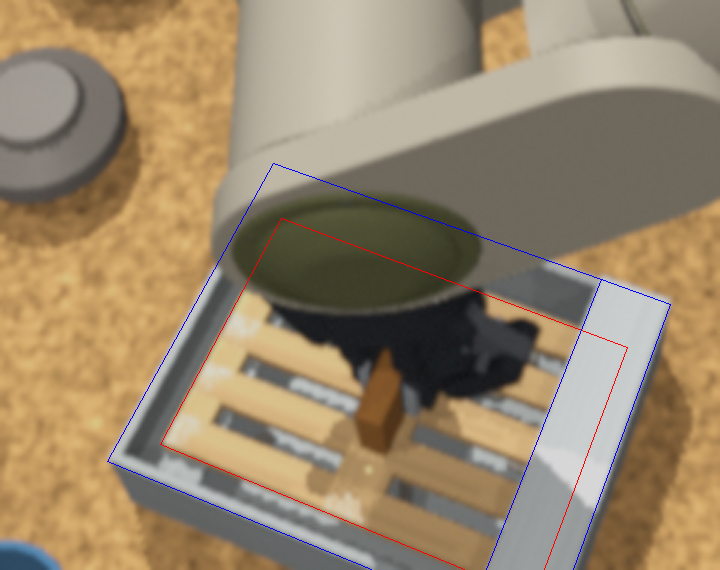

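>>> {"name": "play_rows", "arguments": {"steps": [[[0,0,0.0007],[0,0,0]],[[0,0,0.0006],[0,0,0]],[[0,0,0],[0,0,0]],[[0,0,0],[0,0,0]]]}}

```text
time_s: 14.55
eef_pos: [565.5, 227.0, 42.8]
ee_rot: [-0.0, 0.993, -0.117, 0.0]
force: [-2.2, -0.8, 1.0]
grip_width: 0.156
```

>>> {"name": "play_rows", "arguments": {"steps": [[[0,0,0.0006],[0,0,0]],[[0,0,0],[0,0,0]],[[0,0,0],[0,0,0]]]}}

```text
time_s: 14.85
eef_pos: [565.5, 227.1, 42.8]
ee_rot: [-0.0, 0.993, -0.117, 0.0]
force: [-5.3, -1.2, 5.0]
grip_width: 0.151
```

Run:
```python
from rig import ctrl
s=ctrl.sense(); print(s['eef_pos'],s['force'],s['wrist_torque'])
```

```text
[565.51249689 227.08042472  42.76717024] [-5.31795553 -1.21936338  4.9825592 ] [-0.1119644   0.79680869  0.03635271]
```

>>> {"name": "play_rows", "arguments": {"steps": [[[0,0,0],[0,0,0]],[[0,0,0],[0,0,0]],[[0,0,0],[0,0,0]],[[0,0,0],[0,0,0]],[[0,0,0],[0,0,0]],[[0,0,0],[0,0,0]]], "grip": 0.4}}

```text
time_s: 15.45
eef_pos: [565.6, 227.0, 41.9]
ee_rot: [-0.0, 0.993, -0.118, 0.0]
force: [0.6, -0.0, -0.1]
grip_width: 0.602
```

>>> {"name": "play_rows", "arguments": {"steps": [[[0,0,-0.01],[0,0,0]],[[0,0,-0.02],[0,0,0]],[[0,0,-0.04],[0,0,0]],[[0,0,-0.04],[0,0,0]],[[0,0,-0.05],[0,0,0]],[[0,0,-0.05],[0,0,0]],[[0,0,-0.04],[0,0,0]],[[0,0,-0.02],[0,0,0]],[[0,0,0],[0,0,0]],[[0,0,0],[0,0,0]]]}}

```text
time_s: 16.45
eef_pos: [565.3, 226.9, 244.4]
ee_rot: [0.0, 0.993, -0.118, 0.0]
force: [-0.2, -0.6, -0.0]
grip_width: 0.6
```

Run:
```python
from ov import *
from rig import ctrl,cams
for n in ('scene','side','wrist'):
    cv2.imwrite(f'pics/{n}7.png',cams.capture(n)[:,:,::-1])
s=ctrl.sense(); p,q=s['eef_pos'],s['ee_rot']
print(s['time_s'],p,s['force'])
overlay('7',[565.5,227,42.5],q,{'scene':(375,100,160,150),'side':(140,290,240,190)})
```

```text
16.6 [565.13531899 226.87537119 243.36537829] [-0.0119992   0.03220504 -0.71786653]
```

View pics/ov_scene7.png

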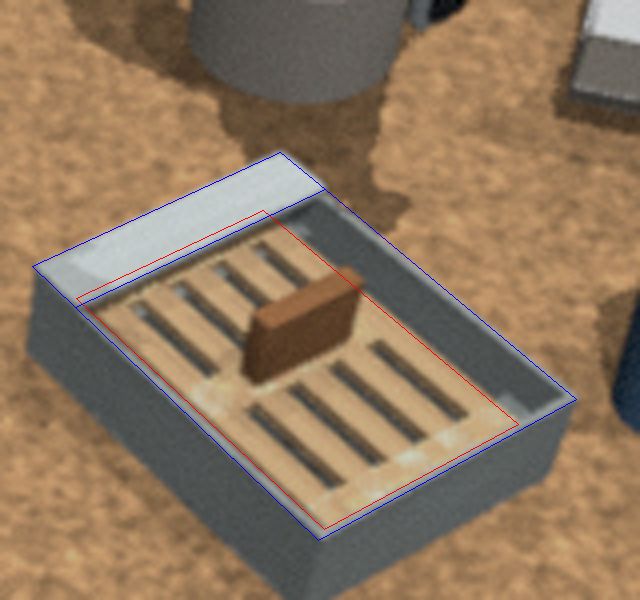

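View pics/wrist7.png

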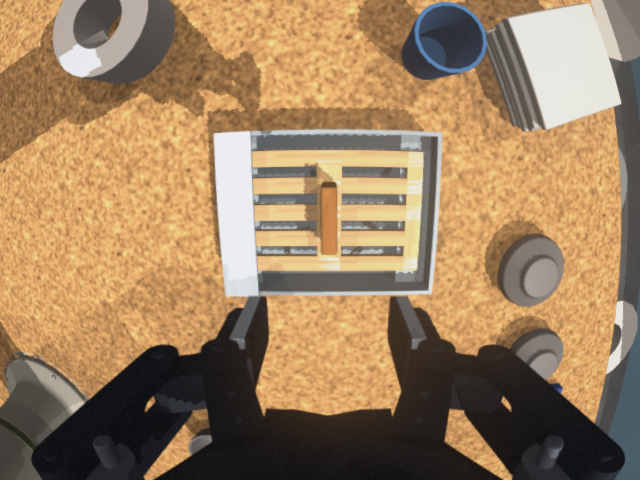

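View pics/side7.png

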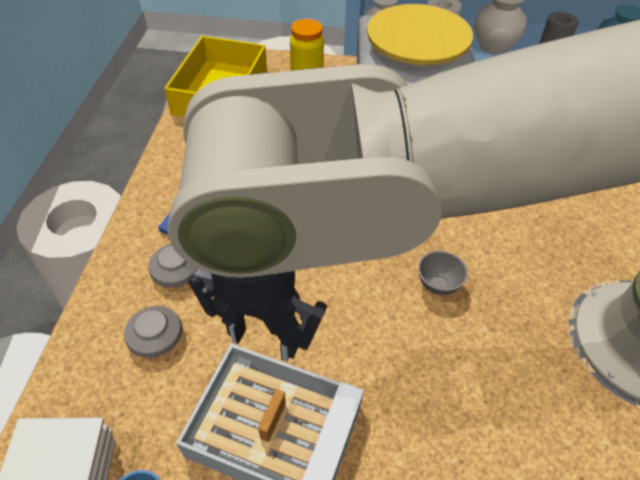

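The grate lies flat and centred in the tray, with its near end under the lip. The wrist view puts the bar at about (329, 218), and the gripper is clear.

Run:
```python
from rig import ctrl
print(ctrl.finish_job())
```

```text
the job is handed in; nothing more can be done
None
```

The grate is back in the tray, lying flat on the ledges with its near end under the lip. I handed the job in at about 16.6 s of the 40 s allowed.

**What I did:** I gripped the grate by its bar, tilted it 18° with the near end down, and slid that end about 20 mm under the lip. I then lowered the far end under control, pressed lightly onto the ledges, let go and lifted clear. The highest force reading between moves was about 7 N. I never touched the board.

**Last checks:**
- **Pictures:** the scene, side and wrist pictures after release show the grate inside the rim, with its outline where I predicted it to within a few millimetres. I only compared this by eye, and the height of its underside was not measured again after release.
- **Contact:** with the gripper open and raised to about 243 mm, the force on the tool was near zero (0.7 N or less).
- **Board:** it had not moved in the scene picture taken before insertion. I did not check it again after release.

**Disagreement:** the network's point for the tray's centre was about 8 mm off my fit from the tray's corners. Its point for the lip matched the fit to about 2 mm. I used the corner fit, and the result agreed with it.

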